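Lock the display stand's oblong jam nut

TASK

Three display stands on the toy shop's counter wait for their tops. On the one whose post carries the oblong black lock nut a little above the steel hex nut, turn the lock nut clockwise (seen from above) down its post and tighten it firmly against the hex nut, so that the two nuts stay jammed together. Let go of it, and do not turn the round knurled nut on the other stand, which is already locked.

Things in the scene. Friction and masses are not known exactly. Their poses are not given: they have to be found in the camera images.
- lock_nut_mid (a point): Centre of the oblong lock nut, half-way up, on its post's axis. Black plastic block 32 mm long (x), 30 wide (y), 22 high, with a thinner wing at each x end, 70 mm over the wings; grip it from above across the 30 mm. z is up; x lies along the wings and turns with the nut. It sinks 6 mm per rad of clockwise turn: centre 70 mm above the counter at joint value 0, 61 mm on meeting the hex nut.
- lock_nut (a joint): Turn of the lock nut on its steep thread, rad, growing clockwise seen from above. Starts between 0.35 and 0.8, meets the hex nut at 1.50, is tight from 1.57 on, stops dead at 1.75. Running it down takes about 0.2 N m, rising past 1.50 to about 0.4 N m just before the stop. Friction holds it where it is left.
- stand_a: The stand with the lock nut, fixed; origin under its middle, on the counter, on the nuts' axis. Round black foot 120 mm across, 18 mm high; black spacer 24 mm across; fixed steel hex nut 24 mm across flats, from 38 to 50 mm above the counter; threaded post 16 mm across, its top 92 mm above the counter, rising through the nuts.
- thumb_nut (a joint): Turn of the round knurled black nut (38 mm across, top 68 mm above the counter), rad, clockwise positive, 0 at the start. It is already locked on the second stand, like the first, on the other side (left or right) of the counter: leave it. A third stand, farther off in the middle, bears a hex nut only.
There are look-alikes about, which are no part of the job. What is shaped like the stand_a but blue or pink is not meant.

How it is judged:
At the end, for the whole second after the job is handed in: The oblong lock nut is jammed against the hex nut: turned to 1.57 rad or more (it meets the hex nut at 1.50 and stops dead at 1.75), staying there by itself, released (value of joint lock_nut above 1.57 rad and velocity of joint lock_nut below 0.05 rad/s); the robot touches nothing.
It fails at once if the round knurled nut is turned by more than 15 degrees (value of joint thumb_nut above 0.26 rad or value of joint thumb_nut below -0.26 rad).
It also fails if it takes over 32 s, if anything falls off the work surface, if the arm or the gripper's body presses on something with over 40 N, if the wrist force passes 120 N, or if a joint passes its speed limit or range.

ROBOT

A 6-joint arm with a two-finger parallel gripper is mounted at the origin on the work surface. World frame = base frame: x ahead of the robot, y to its left, z up, the work surface at z = 0. Lengths are in m, angles in rad, forces in N, time in s.
With the tool pointing down it reaches from about 0.3 to 0.875 m from the base axis. Payload 6.4 kg.
Tool frame: the origin (TCP) lies between the finger pads; the fingertips stand 11 mm ahead of it and the grasp point (between the pads) lies 8 mm behind it (ctrl.tcp_to_tips is the y of the fingertips in the tool frame, in m); y points along the fingers, x is the direction in which the jaws open and shut, and the axes are right-handed (so a half turn about y gives the same grasp; the last joint's range is limited). The gripper opens to 85 mm and grips with 20 to 120 N. Pads are 22 mm wide; open, the fingers measure 114 mm over their backs; the gripper's body (76 mm by 85 mm) begins 54 mm behind the grasp point. The pads swing forward as they close: fully open they stand 13 mm farther back than shut.
Start: joints at [0.917, 0.181, 1.607, -0, 1.354, -0.206], TCP at [0.249, 0.518, 0.242] pointing down, gripper open.
Joint ranges: [-2.99, 2.99], [-0.89, 2.07], [0.3, 2.58], [-1.14, 4.28], [0, 2.63], [-3.12, 3.12]. Speed limits (rad/s): [2.57, 2.57, 3.01, 3.14, 3.14, 3.14].

INTERFACE

Orientations are given as a unit quaternion [w, x, y, z].
In Python, from bench import ctrl gives the robot as it stands.
- The arm moves only by the tool apply_moves, never from a script. Its argument "plan" is text: rows parted by semicolons, each of 7 numbers parted by spaces: the shift along the tool's x, y, z each as a share of 0.05 m, from -1 to 1, then the turn, a rotation vector about the tool's x, y, z each as a share of 0.12 rad, from -1 to 1, then the opening, from 0 (shut) to 1 (fully open). In form: dx dy dz wx wy wz claw; .... A call has exactly 5 rows; each row shifts and turns the commanded pose from where the row before left it, along the tool's axes as they then stand; what a row does not reach is not made up. A row lasts 1/10 s, in which the tool goes at most 50 mm and 8.59 degrees, less where a joint would pass 70% of its speed; a pose out of reach is approached as far as the arm can. A call with a number of a shift or a turn outside -1 to 1 is refused whole. A call with a gripper value outside its range is refused whole. The fingers move at their own pace and stop on an object; the grip force is fixed at half the most. Time passes only in rows, so rows that do not move let the fingers close, or fill a call up. It gives the time, the measured TCP pose, the force and the opening at its end, in the units of the state.
- ctrl.get_obs(): the state, without advancing time (a new reading comes with each control period).
- ctrl.camera(name): name is "scene" or "side" or "wrist"; returns the picture (420x560x3 uint8, red, green, blue); there is no depth.
- ctrl.get_calibration(name): a dict with "intrinsics" (3x3 intrinsics, pixels), "k1" (the pictures are not rectified: a ray, as slopes to the right and down, at radius r is drawn at 1 + k1 r^2 times it, then the intrinsics apply), "R" (3x3) and "t" (3): a world point X has camera coordinates R X + t. Camera axes: x right, y down, z forward; pixel columns grow to the right and rows downward; lengths in m; the calibration is good to about 2 mm. A picture is of the moment at which its call begins: read the wrist's pose just before it. get_calibration takes no time and is no camera call; for the wrist camera it gives the pose at the moment of the call.
- ctrl.hand_in(): hands the job in, once; it reports no verdict.
Trained networks look in the newest picture that a camera, given by its name, has taken for a name from the list of things; names that differ only in an ending like _2 or _b are one class to them, and where a whole thing is asked for, a point or a joint stands for the part that bears it (a point fixed in the world has none). Each returns a list of dicts, best first, with "score" (0 to 1); they miss things now and then, are a little off and sometimes report something else, mostly with a low value. They report only what shows in the picture. A call takes as long as a camera call. They do not tell look-alikes from the thing itself.
- ctrl.recognise(camera, target): "point" ([x, y, z] in m, in world coordinates, good to about 4 mm: the middle of the surface that is visible of it).
The state is a dict: "time_s": time; "q": joint angles; "dq": joint speeds; "joint_efforts": joint torques, N m; "eef_pos": TCP position; "eef_rot": TCP orientation; "wrist_force": force on the tool from outside, world axes, zero at the start; "torque": the same for the moment, N m; "opening": opening from 0.0 (shut) to 1.0 (fully open).
Only numpy, scipy, OpenCV 4.12 (cv2) and the standard library are available. Lean on these libraries where they do the work, as an engineer would, in place of code of your own. Each camera call takes 0.05 s, during which the arm holds its last target.

## Working session

There is one attempt and no reset: what is moved stays moved. The work goes in short steps, Python scripts to look and compute and a tool call to move; the robot and the scene stay as the last step left them, time stands still between calls to the robot, and variables do not carry over. Pictures are saved under pics/ and viewed, and the job is handed in when it is done.

Besides the shell and the picture viewer there is one more tool, called after ">>>" in YAML: its name, and indented under it one key for each argument. apply_moves: Moves the arm, as the interface text tells. Shift numbers are shares of 0.05 m and turn numbers shares of 0.12 rad, none past 1 either way. Its arguments: {"type":"object","properties":{"plan":{"type":"string"}},"required":["plan"]}

```bash
ls; mkdir -p pics; python3 - <<'E'
from bench import ctrl
import cv2
o=ctrl.get_obs();print(o)
for n in("scene","side","wrist"):
    im=ctrl.camera(n);cv2.imwrite(f"pics/{n}0.png",im[:,:,::-1])
    for t in("lock_nut_mid","stand_a","thumb_nut"):
        try:print(n,t,ctrl.recognise(n,t))
        except Exception as e:print(n,t,e)
print(ctrl.get_obs()["time_s"])
E
```

```text
pics
{'time_s': 0.0, 'q': array([ 9.16686023e-01,  1.81560083e-01,  1.60802391e+00, -2.03997698e-05,
        1.35378109e+00, -2.06298883e-01]), 'dq': array([ 0.00104494, -0.00050195, -0.00107304,  0.00076089, -0.00062209,
        0.00051359]), 'joint_efforts': array([ 5.53187942e-05, -4.44885886e+01, -3.51329756e+01, -3.20860863e-04,
        9.17252357e-03,  9.62491953e-06]), 'eef_pos': array([0.24862602, 0.51787182, 0.24136574]), 'eef_rot': array([-0.598313  ,  0.59876206,  0.37591516, -0.37708533]), 'wrist_force': array([ 0.03612154,  0.61570644, -0.31780269]), 'torque': array([ 0.03106053,  0.00374176, -0.04660247]), 'opening': 1.0016333937863033}
scene lock_nut_mid [{'point': [0.7379, -0.3519, 0.0803], 'score': 0.8}, {'point': [0.4497, -0.0845, 0.0784], 'score': 0.74}, {'point': [0.5897, -0.2199, 0.0761], 'score': 0.52}, {'point': [0.3443, -0.5787, 0.0775], 'score': 0.46}, {'point': [0.2091, -0.3098, 0.0772], 'score': 0.44}]
scene stand_a [{'point': [0.5968, -0.2183, 0.0175], 'score': 0.86}, {'point': [0.7425, -0.3431, 0.0214], 'score': 0.77}, {'point': [0.3408, -0.5638, 0.0224], 'score': 0.77}, {'point': [0.4544, -0.0841, 0.0193], 'score': 0.72}, {'point': [0.2163, -0.3032, 0.014], 'score': 0.58}]
scene thumb_nut [{'point': [0.4819, 0.1689, 0.0651], 'score': 0.47}]
side lock_nut_mid [{'point': [0.2013, -0.3165, 0.0701], 'score': 0.82}, {'point': [0.3391, -0.5917, 0.074], 'score': 0.67}, {'point': [0.7266, -0.3614, 0.0745], 'score': 0.56}, {'point': [0.5747, -0.2286, 0.0687], 'score': 0.5}, {'point': [0.4382, -0.0936, 0.0762], 'score': 0.45}]
side stand_a [{'point': [0.7249, -0.3527, 0.0372], 'score': 0.92}, {'point': [0.202, -0.3173, 0.0216], 'score': 0.92}, {'point': [0.5692, -0.2312, 0.0229], 'score': 0.84}, {'point': [0.3393, -0.5998, 0.0198], 'score': 0.77}, {'point': [0.4404, -0.0888, 0.021], 'score': 0.65}]
side thumb_nut []
wrist lock_nut_mid []
wrist stand_a []
wrist thumb_nut []
0.6
```

View pics/scene0.png

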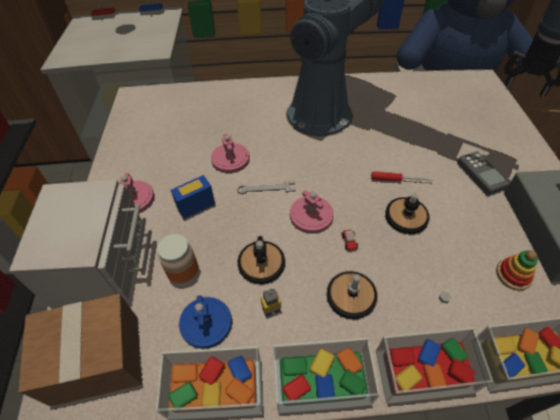

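View pics/side0.png

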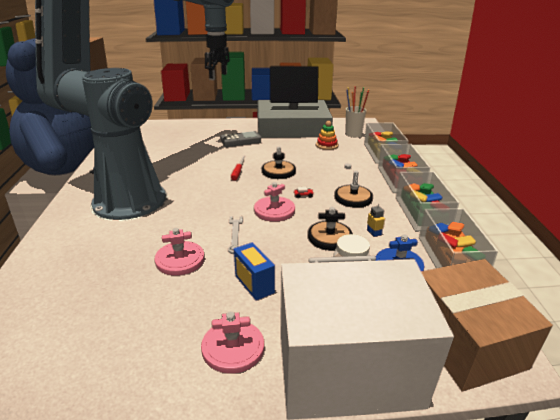

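```bash
cat > h.py <<'E'
from bench import ctrl
import numpy as np, cv2
from scipy.spatial.transform import Rotation as R
def rot(o): q=o["eef_rot"]; return R.from_quat([q[1],q[2],q[3],q[0]])
def down(yaw): # tool x at angle yaw in world, tool y down
    x=np.array([np.cos(yaw),np.sin(yaw),0]);y=np.array([0,0,-1.]);return R.from_matrix(np.c_[x,y,np.cross(x,y)])
def goal(p,yaw):
    o=ctrl.get_obs();r=rot(o);d=r.inv().apply(np.array(p)-o["eef_pos"])/.05
    w=(r.inv()*down(yaw)).as_rotvec()/.12
    print("t",o["time_s"],"pos",o["eef_pos"].round(4),"shift rows",d.round(2),"turn rows",w.round(2))
def ray(cal,uv):
    K=cal["intrinsics"];d=np.array([(uv[0]-K[0,2])/K[0,0],(uv[1]-K[1,2])/K[1,1]]);s=d.copy()
    for _ in range(20): s=d/(1+cal["k1"]*(s@s))
    Rm=np.array(cal["R"]);t=np.array(cal["t"]);return -Rm.T@t,Rm.T@np.r_[s,1]
def atz(cal,uv,z): c,v=ray(cal,uv);return c+v*(z-c[2])/v[2]
def proj(cal,X):
    p=np.array(cal["R"])@X+cal["t"];s=p[:2]/p[2];s=s*(1+cal["k1"]*(s@s));K=cal["intrinsics"];return s*[K[0,0],K[1,1]]+[K[0,2],K[1,2]]
E
python3 - <<'E'
from h import *
o=ctrl.get_obs();M=rot(o).as_matrix();print(M.round(3))
c=ctrl.get_calibration("wrist");C=-c["R"].T@c["t"];print("cam in tool",(M.T@(C-o["eef_pos"])).round(3)); print((c["R"]@M).round(2)); print(c["intrinsics"],c["k1"])
x=np.arctan2(M[1,0],M[0,0]);print("yaw",x)
goal([.585,-.224,.25],x)
for n,f in(("scene",(262,262)),("side",(331,235))):
    cal=ctrl.get_calibration(n);print(n,atz(cal,f,.018), proj(cal,np.array([.585,-.224,.092])))
    im=cv2.imread(f"pics/{n}0.png");u,v=f;cr=im[v-50:v+40,u-60:u+60];cv2.imwrite(f"pics/{n}0c.png",cv2.resize(cr,None,fx=6,fy=6,interpolation=2))
E
```

```text
[[ 0.433  0.    -0.901]
 [ 0.901  0.     0.433]
 [ 0.    -1.    -0.   ]]
cam in tool [ 0.001 -0.133  0.067]
[[ 1.   -0.    0.  ]
 [ 0.   -0.26 -0.96]
 [ 0.    0.96 -0.26]]
[[347.95253512   0.         277.85673795]
 [  0.         347.95253512 212.18156207]
 [  0.           0.           1.        ]] -0.07187525900749336
yaw 1.1229593321804074
t 0.6 pos [0.249  0.5183 0.2423] shift rows [-10.47  -0.15 -12.49] turn rows [ 0. -0.  0.]
scene [ 0.59022502 -0.22002717  0.018     ] [258.50110518 243.70471807]
side [ 0.57974187 -0.23768405  0.018     ] [334.25530466 207.78331408]
```

View pics/scene0c.png

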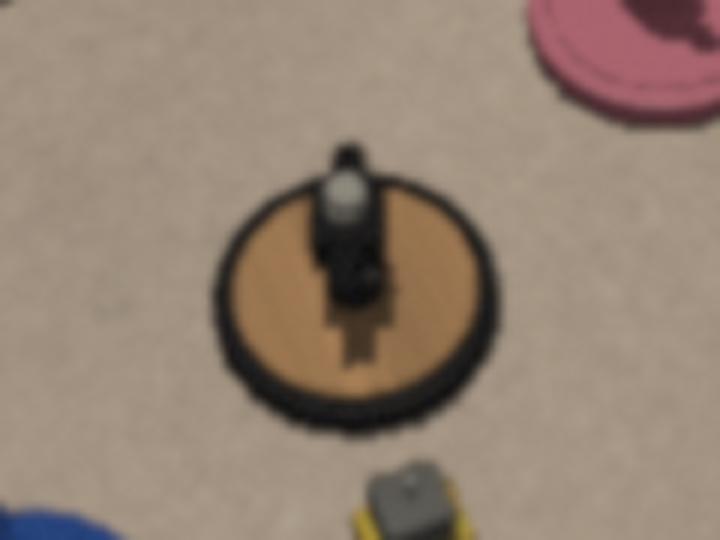

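View pics/side0c.png

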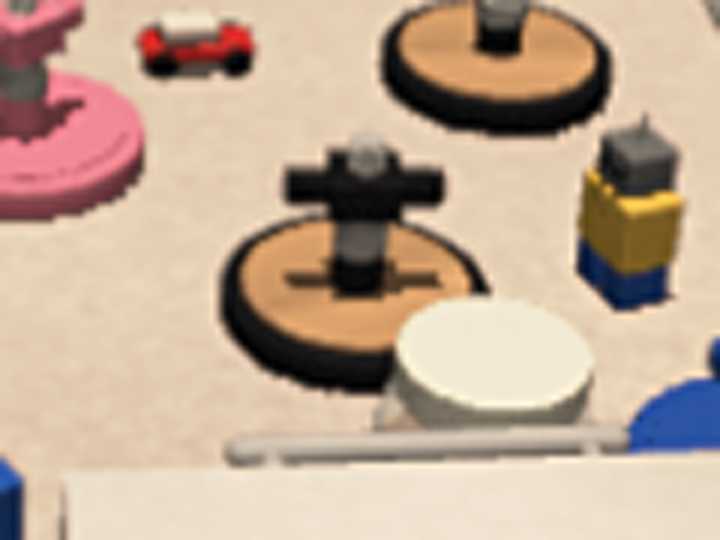

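>>> apply_moves:
  plan: "-0.5 0 -0.6 0 0 0 1; -0.5 0 -0.6 0 0 0 1; -0.5 0 -0.6 0 0 0 1; -0.5 0 -0.6 0 0 0 1; -0.5 0 -0.6 0 0 0 1"

```text
time_s: 1.1
eef_pos: [0.3304, 0.3394, 0.2425]
eef_rot: [-0.598, 0.598, 0.377, -0.376]
wrist_force: [0.7, -0.8, 0.3]
opening: 0.999
```

>>> apply_moves:
  plan: "-0.5 0 -0.6 0 0 0 1; -0.5 0 -0.6 0 0 0 1; -0.5 0 -0.6 0 0 0 1; -0.5 0 -0.6 0 0 0 1; -0.5 0 -0.6 0 0 0 1"

```text
time_s: 1.6
eef_pos: [0.4116, 0.1616, 0.2426]
eef_rot: [-0.598, 0.599, 0.377, -0.376]
wrist_force: [0.7, -0.0, -0.0]
opening: 0.998
```

>>> apply_moves:
  plan: "-0.5 0 -0.6 0 0 0 1; -0.5 0 -0.6 0 0 0 1; -0.5 0 -0.6 0 0 0 1; -0.5 0 -0.6 0 0 0 1; -0.5 0 -0.6 0 0 0 1"

```text
time_s: 2.1
eef_pos: [0.4928, -0.0162, 0.2426]
eef_rot: [-0.598, 0.599, 0.377, -0.376]
wrist_force: [0.8, -0.3, -0.1]
opening: 1.004
```

>>> apply_moves:
  plan: "-0.5 0 -0.6 0 0 0 1; -0.5 0 -0.6 0 0 0 1; -0.5 0 -0.6 0 0 0 1; -0.5 0 -0.6 0 0 0 1; -0.5 0 -0.6 0 0 0 1"

```text
time_s: 2.6
eef_pos: [0.5738, -0.1938, 0.2423]
eef_rot: [-0.599, 0.599, 0.376, -0.376]
wrist_force: [0.3, 0.6, 0.4]
opening: 0.999
```

>>> apply_moves:
  plan: "0 0 0 0 -0.9 0 1; 0 0 0 0 -0.9 0 1; 0 0 0 0 -0.9 0 1; 0 0 0 0 -0.9 0 1; 0 0 0 0 0 0 1"

```text
time_s: 3.1
eef_pos: [0.5733, -0.1922, 0.2422]
eef_rot: [0.504, -0.504, -0.496, 0.496]
wrist_force: [0.4, 0.6, 0.0]
opening: 0.999
```

```bash
python3 - <<'E'
from h import *
goal([.583,-.222,.25],np.pi/2)
im=ctrl.camera("wrist");cv2.imwrite("pics/w1.png",im[:,:,::-1])
print(ctrl.recognise("wrist","lock_nut_mid"),ctrl.get_obs()["q"])
E
```

```text
t 3.1 pos [ 0.5733 -0.1922  0.2422] shift rows [-0.59 -0.16 -0.2 ] turn rows [-0.   -0.12  0.  ]
[{'point': [0.5731, -0.2219, 0.0806], 'score': 0.98}, {'point': [0.4441, -0.0913, 0.0763], 'score': 0.64}] [-5.19461528e-01  2.45901384e-01  1.52947752e+00 -3.79791663e-06
  1.36626908e+00 -2.07162790e+00]
```

View pics/w1.png

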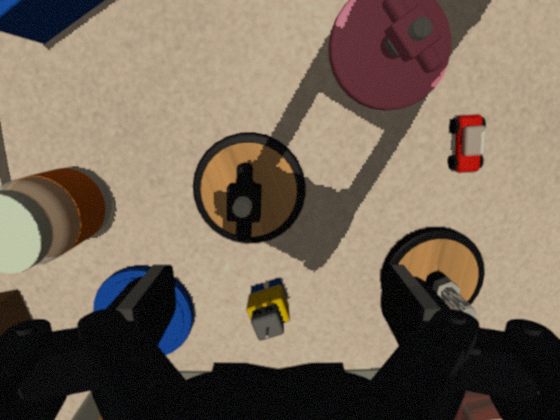

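```bash
python3 - <<'E'
from h import *
im=cv2.imread("pics/w1.png");cr=im[125:250,185:315];cv2.imwrite("pics/w1c.png",cv2.resize(cr,None,fx=4.6,fy=4.6,interpolation=2))
cal=ctrl.get_calibration("wrist")
print(atz(cal,(242,207),.092))
g=cv2.cvtColor(im,cv2.COLOR_BGR2GRAY)
E
```

```text
[ 0.57902674 -0.22135713  0.092     ]
```

View pics/w1c.png

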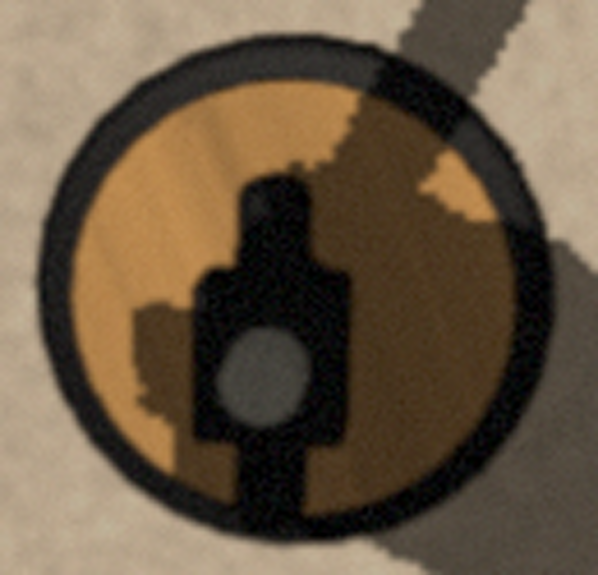

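```bash
python3 - <<'E'
from h import *
cal=ctrl.get_calibration("wrist")
f=lambda p:(185+p[0]/4.6,125+p[1]/4.6)
print("post",atz(cal,f((263,376)),.092),"block",atz(cal,f((272,356)),.078),"foot",atz(cal,f((294,290)),.018), "hubwood",atz(cal,f((294,299)),.018))
for z in(.068,.075):
    a=atz(cal,f((275,225)),z);b=atz(cal,f((271,480)),z);d=a-b;print(d,"wing dir yaw",np.arctan2(d[1],d[0]))
L,Rr=[atz(cal,f(p),.078) for p in((197,350),(348,350))];print("block width",np.linalg.norm(L-Rr))
for e in(((197,285),(195,430)),((350,285),(346,430))):
    a,b=[atz(cal,f(p),.078) for p in e];d=a-b;print("edge",np.arctan2(d[1],d[0]))
cs=[("scene",(259.8,242.8)),("side",(332.2,209.2))]
A=np.zeros((3,3));B=np.zeros(3)
for n,p in cs+[("wrist",f((263,376)))]:
    c,v=ray(ctrl.get_calibration(n),p);v/=np.linalg.norm(v);P=np.eye(3)-np.outer(v,v);A+=P;B+=P@c
    print(n,atz(ctrl.get_calibration(n),p,.092))
print(np.linalg.solve(A,B))
goal([.578,-.222,.15],np.pi/2)
E
```

```text
post [ 0.57880322 -0.22120052  0.092     ] block [ 0.57845606 -0.22085589  0.078     ] foot [ 0.57761481 -0.2214673   0.018     ] hubwood [ 0.57969797 -0.22154953  0.018     ]
[-0.05175876  0.00303428  0.        ] wing dir yaw 3.0830360863591246
[-0.05057882  0.00296511  0.        ] wing dir yaw 3.083036086359124
block width 0.0288684222071154
edge 3.072315633367721
edge 3.083651293137129
scene [ 0.58272387 -0.22090722  0.092     ]
side [ 0.57862408 -0.23071782  0.092     ]
wrist [ 0.57880322 -0.22120052  0.092     ]
[ 0.58003128 -0.22155572  0.08696679]
t 3.2 pos [ 0.5733 -0.1921  0.2423] shift rows [-0.6   1.85 -0.11] turn rows [-0.   -0.16  0.  ]
```

```bash
python3 - <<'E'
from h import *
goal([.5788,-.2214,.14],1.512)
E
```

```text
t 3.2 pos [ 0.5733 -0.1921  0.2423] shift rows [-0.58  2.05 -0.12] turn rows [-0.    0.33  0.  ]
```

>>> apply_moves:
  plan: "-0.29 0.5 -0.06 0 0 0 1; -0.29 0.5 -0.06 0 0 0 1; 0 0.5 0 0 0 0 1; 0 0.5 0 0 0.33 0 1; 0 0 0 0 0 0 1"

```text
time_s: 3.7
eef_pos: [0.5764, -0.2199, 0.1382]
eef_rot: [0.517, -0.512, -0.485, 0.486]
wrist_force: [-0.9, 0.1, -0.6]
opening: 1.001
```

```bash
python3 - <<'E'
from h import *
im=ctrl.camera("wrist");cv2.imwrite("pics/w2.png",im[:,:,::-1])
goal([.5788,-.2214,.06],1.512)
E
```

```text
t 3.75 pos [ 0.5777 -0.2205  0.1406] shift rows [-0.02  1.61 -0.03] turn rows [-0.03  0.02  0.02]
```

View pics/w2.png

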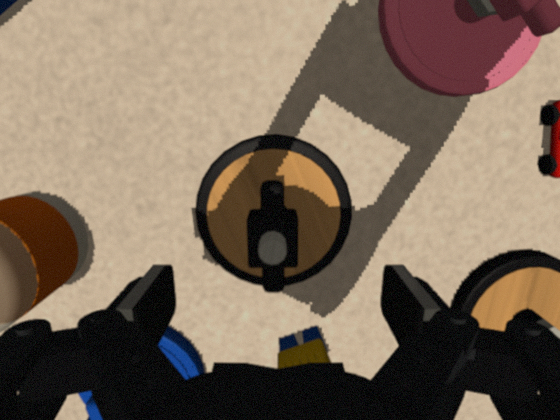

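```bash
python3 - <<'E'
from h import *
im=cv2.imread("pics/w2.png");cr=im[170:300,210:340];cv2.imwrite("pics/w2c.png",cv2.resize(cr,None,fx=4.6,fy=4.6,interpolation=2))
cal=ctrl.get_calibration("wrist")
print(atz(cal,(272.5,246.5),.092),atz(cal,(273.3,238),.078))
E
```

```text
[ 0.5800449  -0.22244581  0.092     ] [ 0.57997415 -0.22215037  0.078     ]
```

View pics/w2c.png

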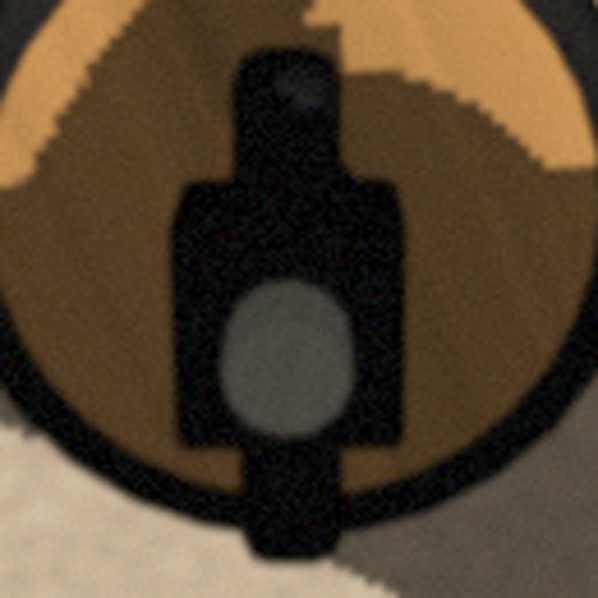

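>>> apply_moves:
  plan: "-0.03 0.4 -0.03 0 0 0 1; 0 0.4 0 0 0 0 1; 0 0.4 0 0 0 0 1; 0 0.4 0 0 0 0 1; 0 0 0 0 0 0 1"

```text
time_s: 4.25
eef_pos: [0.5795, -0.2222, 0.0613]
eef_rot: [0.515, -0.513, -0.486, 0.486]
wrist_force: [0.3, 0.6, -0.4]
opening: 0.994
```

>>> apply_moves:
  plan: "0 0 0 0 0 0 0.6; 0 0 0 0 0 0 0.3; 0 0 0 0 0 0 0; 0 0 0 0 0 0 0; 0 0 0 0 0 0 0"

```text
time_s: 4.75
eef_pos: [0.581, -0.2232, 0.0636]
eef_rot: [-0.513, 0.514, 0.486, -0.486]
wrist_force: [-0.1, 0.5, 5.0]
opening: 0.341
```

>>> apply_moves:
  plan: "0 0 0 0 0 0 0; 0 0 0 0 0 0 0; 0 0 0 0 0 0 0; 0 0 0 0 0 0 0; 0 0 0 0 0 0 0"

```text
time_s: 5.25
eef_pos: [0.581, -0.2232, 0.0637]
eef_rot: [-0.513, 0.514, 0.486, -0.486]
wrist_force: [-1.0, 1.2, 5.7]
opening: 0.339
```

```bash
python3 - <<'E'
from h import *
im=ctrl.camera("wrist");cv2.imwrite("pics/w3.png",im[:,:,::-1])
o=ctrl.get_obs();print(o["wrist_force"],o["torque"],o["opening"],o["q"])
M=rot(o).as_matrix();print(M.round(3),np.arctan2(M[1,0],M[0,0]))
goal([.5795,-.222,.06],1.512)
E
```

```text
[-1.74222104  1.05003677  5.79547757] [0.22642519 0.22462703 0.05620825] 0.3363634170124493 [-5.57187569e-01  4.88567132e-01  1.59954879e+00  5.92443300e-05
  1.05166781e+00 -2.07280563e+00]
[[ 0.055  0.002 -0.998]
 [ 0.998 -0.001  0.055]
 [-0.001 -1.    -0.002]] 1.5155880463562852
t 5.3 pos [ 0.581  -0.2232  0.0637] shift rows [0.02 0.07 0.03] turn rows [ 0.01  0.03 -0.01]
```

View pics/w3.png

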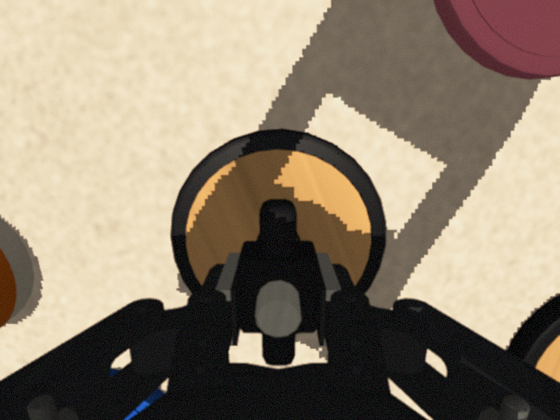

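>>> apply_moves:
  plan: "0 0.007 0 0 0.5 0 0; 0 0.007 0 0 0.5 0 0; 0 0.007 0 0 0.5 0 0; 0 0.007 0 0 0.5 0 0; 0 0.007 0 0 0.5 0 0"

```text
time_s: 5.8
eef_pos: [0.5809, -0.2234, 0.0619]
eef_rot: [-0.58, 0.582, 0.403, -0.403]
wrist_force: [-1.3, 0.2, 5.5]
opening: 0.336
```

```bash
cat > s.py <<'E'
from h import *
o=ctrl.get_obs();M=rot(o).as_matrix();print(o["time_s"],o["eef_pos"].round(4),o["wrist_force"].round(1),o["torque"].round(3),o["opening"].round(3),"yaw",np.arctan2(M[1,0],M[0,0]).round(4),"turned",(1.5156-np.arctan2(M[1,0],M[0,0])).round(4),o["q"].round(2))
E
python3 s.py
```

```text
Traceback (most recent call last):
  File "s.py", line 2, in <module>
    o=ctrl.get_obs();M=rot(o).as_matrix();print(o["time_s"],o["eef_pos"].round(4),o["wrist_force"].round(1),o["torque"].round(3),o["opening"].round(3),"yaw",np.arctan2(M[1,0],M[0,0]).round(4),"turned",(1.5156-np.arctan2(M[1,0],M[0,0])).round(4),o["q"].round(2))
                                                                                                                                 ^^^^^^^^^^^^^^^^^^
AttributeError: 'float' object has no attribute 'round'
```

```bash
sed -i 's/o\["opening"\].round(3)/round(o["opening"],3)/' s.py; python3 s.py
```

```text
5.8 [ 0.5809 -0.2234  0.0619] [-1.3  0.2  5.5] [-0.038  0.204  0.124] 0.336 yaw 1.2133 turned 0.3023 [-0.56  0.49  1.6  -0.    1.05 -1.77]
```

>>> apply_moves:
  plan: "0 0.007 0 0 0.5 0 0; 0 0.007 0 0 0.5 0 0; 0 0.007 0 0 0.5 0 0; 0 0.007 0 0 0.5 0 0; 0 0.007 0 0 0.5 0 0"

```text
time_s: 6.3
eef_pos: [0.5808, -0.2237, 0.0601]
eef_rot: [-0.634, 0.635, 0.312, -0.312]
wrist_force: [-2.0, -0.1, 5.8]
opening: 0.341
```

```bash
python3 s.py
```

```text
6.3 [ 0.5808 -0.2237  0.0601] [-2.  -0.1  5.8] [-0.139  0.215  0.155] 0.341 yaw 0.9133 turned 0.6023 [-0.56  0.49  1.6  -0.    1.05 -1.47]
```

>>> apply_moves:
  plan: "0 0.006 0 0 0.4 0 0; 0 0.006 0 0 0.4 0 0; 0 0.006 0 0 0.4 0 0; 0 0.006 0 0 0.4 0 0; 0 0 0 0 0 0 0"

```text
time_s: 6.8
eef_pos: [0.5807, -0.2238, 0.0589]
eef_rot: [-0.661, 0.662, 0.25, -0.25]
wrist_force: [-2.8, -1.8, 6.5]
opening: 0.339
```

```bash
python3 s.py
```

```text
6.8 [ 0.5807 -0.2238  0.0589] [-2.8 -1.8  6.5] [-0.182  0.355 -0.061] 0.339 yaw 0.7221 turned 0.7935 [-0.56  0.5   1.6  -0.    1.04 -1.28]
```

>>> apply_moves:
  plan: "0 0.006 0 0 0.4 0 0; 0 0.006 0 0 0.4 0 0; 0 0.006 0 0 0.4 0 0; 0 0 0 0 0 0 0; 0 0 0 0 0 0 0"

```text
time_s: 7.3
eef_pos: [0.5806, -0.2239, 0.058]
eef_rot: [-0.677, 0.678, 0.202, -0.202]
wrist_force: [-2.6, -1.2, 6.0]
opening: 0.34
```

```bash
python3 s.py
```

```text
7.3 [ 0.5806 -0.2239  0.058 ] [-2.6 -1.2  6. ] [-0.182  0.483 -0.04 ] 0.34 yaw 0.5792 turned 0.9364 [-0.56  0.5   1.6  -0.    1.04 -1.14]
```

>>> apply_moves:
  plan: "0 0.002 0 0 0.15 0 0; 0 0.002 0 0 0.15 0 0; 0 0.002 0 0 0.15 0 0; 0 0.002 0 0 0.15 0 0; 0 0.002 0 0 0.15 0 0"

```text
time_s: 7.8
eef_pos: [0.5805, -0.2239, 0.0575]
eef_rot: [-0.685, 0.687, 0.171, -0.171]
wrist_force: [-3.0, -2.3, 5.5]
opening: 0.339
```

```bash
python3 s.py
```

```text
7.8 [ 0.5805 -0.2239  0.0575] [-3.  -2.3  5.5] [-0.301  0.536  0.124] 0.339 yaw 0.489 turned 1.0266 [-0.56  0.5   1.6  -0.    1.04 -1.05]
```

>>> apply_moves:
  plan: "0 0.002 0 0 0.15 0 0; 0 0.002 0 0 0.15 0 0; 0 0.002 0 0 0.15 0 0; 0 0.002 0 0 0.15 0 0; 0 0.002 0 0 0.15 0 0"

```text
time_s: 8.3
eef_pos: [0.5805, -0.224, 0.0573]
eef_rot: [-0.692, 0.694, 0.14, -0.14]
wrist_force: [-4.5, -1.1, 8.3]
opening: 0.34
```

```bash
python3 s.py
```

```text
8.3 [ 0.5805 -0.224   0.0573] [-4.5 -1.1  8.3] [-0.268  0.743  0.289] 0.34 yaw 0.3993 turned 1.1163 [-0.56  0.5   1.6  -0.    1.04 -0.96]
```

>>> apply_moves:
  plan: "0 0 0 0 0.1 0 0; 0 0 0 0 0.1 0 0; 0 0 0 0 0.1 0 0; 0 0 0 0 0.1 0 0; 0 0 0 0 0.1 0 0"

```text
time_s: 8.8
eef_pos: [0.5804, -0.224, 0.0572]
eef_rot: [-0.696, 0.698, 0.12, -0.12]
wrist_force: [-3.9, -1.7, 8.4]
opening: 0.345
```

```bash
python3 s.py
```

```text
8.8 [ 0.5804 -0.224   0.0572] [-3.9 -1.7  8.4] [-0.306  0.72   0.439] 0.345 yaw 0.3398 turned 1.1758 [-0.56  0.5   1.6  -0.    1.04 -0.9 ]
```

>>> apply_moves:
  plan: "0 0 0 0 0.1 0 0; 0 0 0 0 0.1 0 0; 0 0 0 0 0.1 0 0; 0 0 0 0 0.1 0 0; 0 0 0 0 0.1 0 0"

```text
time_s: 9.3
eef_pos: [0.5804, -0.224, 0.0572]
eef_rot: [-0.699, 0.701, 0.099, -0.099]
wrist_force: [-4.9, -1.8, 8.5]
opening: 0.334
```

```bash
python3 s.py
```

```text
9.3 [ 0.5804 -0.224   0.0572] [-4.9 -1.8  8.5] [-0.267  0.73   0.582] 0.334 yaw 0.2802 turned 1.2354 [-0.56  0.5   1.6  -0.    1.04 -0.84]
```

>>> apply_moves:
  plan: "0 0 0 0 0.1 0 0; 0 0 0 0 0.1 0 0; 0 0 0 0 0.1 0 0; 0 0 0 0 0.1 0 0; 0 0 0 0 0.1 0 0"

```text
time_s: 9.8
eef_pos: [0.5803, -0.224, 0.0572]
eef_rot: [-0.702, 0.704, 0.078, -0.078]
wrist_force: [-4.7, -2.3, 8.6]
opening: 0.34
```

```bash
python3 - <<'E'
exec(open('s.py').read())
im=ctrl.camera("wrist");cv2.imwrite("pics/w4.png",im[:,:,::-1])
E
```

```text
9.8 [ 0.5803 -0.224   0.0572] [-4.7 -2.3  8.6] [-0.286  0.726  0.618] 0.34 yaw 0.2205 turned 1.2951 [-0.56  0.5   1.6  -0.    1.04 -0.78]
```

View pics/w4.png

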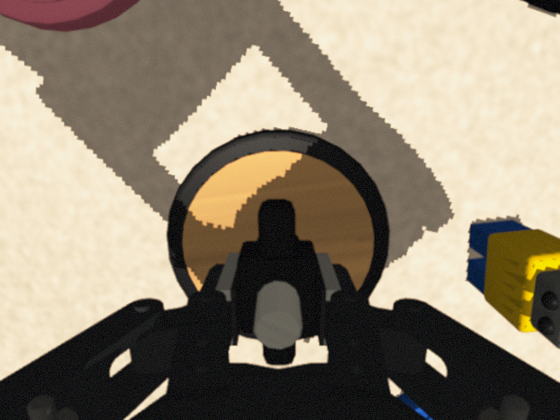

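>>> apply_moves:
  plan: "0 0 0 0 0 0 1; 0 0 0 0 0 0 1; 0 0 0 0 0 0 1; 0 0 0 0 0 0 1; 0 0 0 0 0 0 1"

```text
time_s: 10.35
eef_pos: [0.5802, -0.2227, 0.0555]
eef_rot: [0.703, -0.703, -0.077, 0.077]
wrist_force: [-0.7, 0.1, -0.4]
opening: 0.999
```

>>> apply_moves:
  plan: "0 -0.4 0 0 0 0 1; 0 -0.4 0 0 0 0 1; 0 -0.4 0 0 0 0 1; 0 -0.4 0 0 0 0 1; 0 0 0 0 0 0 1"

```text
time_s: 10.85
eef_pos: [0.5822, -0.2239, 0.139]
eef_rot: [-0.702, 0.704, 0.079, -0.076]
wrist_force: [0.3, 0.6, -0.2]
opening: 1.004
```

```bash
python3 - <<'E'
exec(open('s.py').read())
im=ctrl.camera("wrist");cv2.imwrite("pics/w5.png",im[:,:,::-1]);cr=im[170:300,210:340,::-1];cv2.imwrite("pics/w5c.png",cv2.resize(cr,None,fx=4.6,fy=4.6,interpolation=2))
im=ctrl.camera("side")[:,:,::-1];u,v=331,235;cr=im[v-50:v+40,u-60:u+60];cv2.imwrite("pics/s5c.png",cv2.resize(cr,None,fx=6,fy=6,interpolation=2))
E
```

```text
10.85 [ 0.5822 -0.2239  0.139 ] [ 0.3  0.6 -0.2] [-0.035 -0.06  -0.001] 1.004 yaw 0.2195 turned 1.2961 [-0.56  0.39  1.57  0.    1.18 -0.78]
```

View pics/w5c.png

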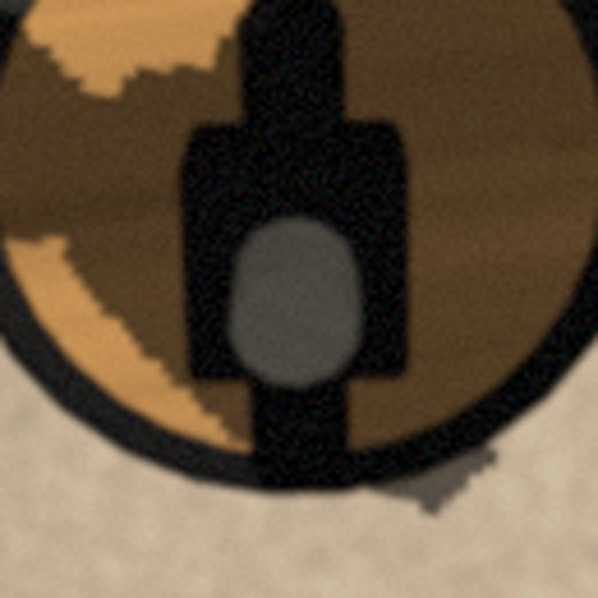

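View pics/s5c.png

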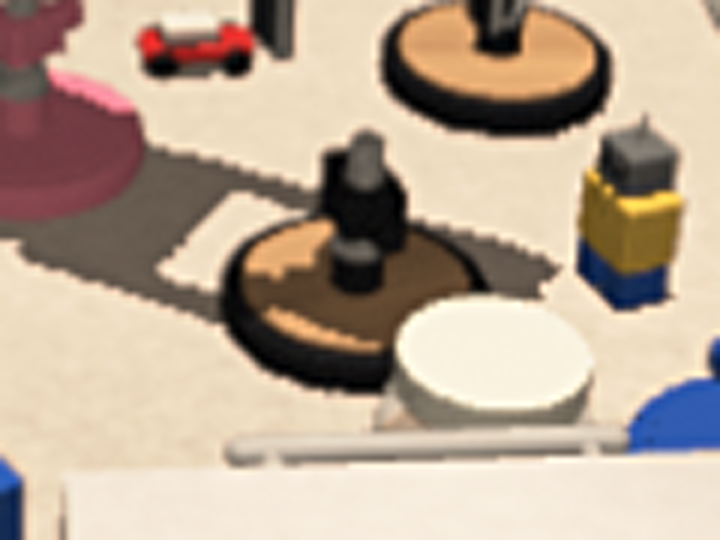

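```bash
python3 - <<'E'
from h import *
cal=ctrl.get_calibration("wrist")
f=lambda p:(210+p[0]/4.6,170+p[1]/4.6)
a=atz(cal,f((293,60)),.066);b=atz(cal,f((301,440)),.066);d=a-b;y=np.arctan2(d[1],d[0]);print("wing yaw",y,"turned approx",(3.083-y)%np.pi)
print(ctrl.hand_in())
E
```

```text
wing yaw 1.8081429201755284 turned approx 1.2748570798244718
the job is handed in; nothing more can be done
None
```

I ran the lock nut on the black stand (near x 0.58, y −0.22) down clockwise until it jammed against the hex nut. Then I released it, lifted the gripper clear and handed the job in at about 11 s.

**Turn:** The tool turned about 1.29 rad while holding the nut. The wing angle in the wrist picture after release gave about 1.27 rad. The joint can't be read directly. With a start of at least 0.35, it ends at about 1.62 or more, above the 1.57 needed.

**Tightness:** The measured torque stayed around 0.15 N m on the way down, below the 0.2 N m given. It then climbed to 0.6 N m, well above the 0.4 N m expected just before the stop, so the nut was probably at or near its stop. The nut's sinking also halted, at about the same point as the torque began to rise.

**Release:** After letting go, the gripper was fully open well above the post and the wrist force read about zero. I didn't take a second picture later to confirm the nut stayed still.

**Knurled nut:** The arm passed over that side of the counter at about 0.24 m, well above the 68 mm nut. I didn't check it with a picture afterwards.

**Disagreement:** The side camera placed the post about 9 mm off in y from the other two views. I trusted the wrist view, and the grasp centred well.

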